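Set out one mixing cup from the nested stack

ROBOT

A 6-joint arm with a two-finger parallel gripper is mounted at the origin on the work surface; the furniture and walls round the work are solid. World frame = base frame: x ahead of the robot, y to its left, z up, the work surface at z = 0. Lengths are in m, angles in degrees, forces in N, time in s.
With the tool pointing down it reaches from about 0.375 to 0.9 m from the base axis. Payload 3.1 kg.
Tool frame: the origin (TCP) lies between the finger pads; the fingertips stand 11 mm ahead of it and the grasp point (between the pads) lies 8 mm behind it; z points along the fingers, y is the line along which they close (so a half turn about z gives the same grasp; the last joint's range is limited). The gripper opens to 87 mm and grips with 3 to 60 N. Pads are 19 mm wide; open, the fingers measure 117 mm over their backs; the gripper's body (75 mm by 190 mm) begins 51 mm behind the grasp point.
Start: joints at [-78.753, 30.224, 82.088, -0, 67.689, -10.227], TCP at [0.229, -0.582, 0.234] pointing down, gripper open.
Joint ranges: [-176.69, 176.69], [-43.24, 126.21], [12.49, 139.97], [-82, 262], [0, 151.66], [-163.58, 163.58]. Speed limits (degrees/s): [159.86, 159.86, 180, 180, 180, 180].

INTERFACE

Orientations are given as a 3x3 rotation matrix whose columns are the frame's x, y, z axes.
In Python, from rig import bot gives the robot as it stands.
- The arm moves only by the tool apply_moves, never from a script. Its argument "steps" is a list that holds one entry, the list of rows, each a list of 7 numbers: the shift along the tool's x, y, z in cm, then the turn, a rotation vector about the tool's x, y, z in degrees, then the gripper command: -1 is shut, 1 is fully open, values between are in proportion. In form: [[[dx, dy, dz, rx, ry, rz, jaw], ...]]. A call has 1 to 20 rows; each row is the pose to reach, as a shift and turn from the pose commanded when the call began, along the tool's axes at that moment; what a row does not reach only later rows make up. A row lasts 1/8 s, in which the tool goes at most 62.5 mm and 10.7 degrees, less where a joint would pass 70% of its speed; a pose out of reach is approached as far as the arm can. A call with a gripper value outside its range is refused whole. The fingers move at their own pace and stop on an object; the grip force is fixed at half the most. Time passes only in rows, so rows that repeat a pose let the fingers close. It gives the time, the measured TCP pose, the force, the opening and the grip force at its end, in the units of the state.
- bot.read_state(): the state, without advancing time (a new reading comes with each control period).
- bot.capture(name): name is "side" or "top" or "wrist"; returns the picture (480x640x3 uint8, blue, green, red); there is no depth.
- bot.camera_model(name): a dict with "intrinsics" (3x3 intrinsics, pixels), "R" (3x3) and "t" (3): a world point X has camera coordinates R X + t. Camera axes: x right, y down, z forward; pixel columns grow to the right and rows downward; lengths in m; the calibration is good to about 2 mm. A picture is of the moment at which its call begins: read the wrist's pose just before it. camera_model takes no time and is no camera call; for the wrist camera it gives the pose at the moment of the call.
- bot.hand_in(): hands the job in; it is judged then, once.
The state is a dict: "time_s": time; "joint_positions": joint angles; "qvel": joint speeds; "tau": joint torques, N m; "position": TCP position; "tcp_rot": TCP orientation; "force": force on the tool from outside, world axes, zero at the start; "moment": the same for the moment, N m; "opening": opening from 0.0 (shut) to 1.0 (fully open); "grasp_force": force on a finger pad.
Only numpy, scipy, OpenCV 4.12 (cv2) and the standard library are available. Lean on these libraries where they do the work, as an engineer would, in place of code of your own. Each camera call takes 0.05 s, during which the arm holds its last target. There are 200 camera calls.

TASK

Two stacks of nested white mixing cups stand on the desk. Lift only the top cup off the taller stack (three cups), without pulling the next one up with it, and stand it upright on the middle of the square light-wood board; leave the other two cups of that stack nested and standing where they are.

Things in the scene. Friction and masses are not known exactly. Their poses are not given: they have to be found in the camera images.
- cup_top: Top cup of the taller stack (three cups). White plastic cup, round, 70 mm high: 38 mm wide at the foot, tapering out to 52 mm at 58 mm height, then a straight collar 55 mm wide over the top 12 mm. About 60 g. Origin: centre of the foot's underside, z up. Sits loosely in the middle cup, about 1 mm play, with only its top 28 mm exposed: grip no deeper than that. Rim 126 mm above the desk.
- cup_middle: Middle cup of the taller stack, same shape as the top cup; walls 2 mm, inner floor 28 mm above the foot. Nested in the bottom cup, its foot 28 mm above that cup's foot. Must stay there.
- cup_bottom: Bottom cup of the taller stack, same shape, standing on the desk. Must stay there. The shorter stack has two such cups, 98 mm high, and may stand as near as 130 mm centre to centre.
- board: Square board of light wood lying flat on the desk, fixed, 110 x 110 x 12 mm. Origin at the centre of its underside (its top is 12 mm above), x and y along its sides, z up. A round cork mat of similar width also lies on the desk; that is not the board.
Not all that is in view belongs to the job. What is shaped like the cup_top but purple or yellow is not meant.

How it is judged:
By the outcome, as a careful person would: the job done as asked, in the order asked, and still so for the second after the job is handed in, with the robot touching nothing.
It also fails if it takes over 42 s, if anything falls off the work surface, if the arm or the gripper's body presses on something with over 40 N, if the wrist force passes 120 N, or if a joint passes its speed limit or range.

## Working session

There is one attempt and no reset: what is moved stays moved. The work goes in short steps, Python scripts to look and compute and a tool call to move; the robot and the scene stay as the last step left them, time stands still between calls to the robot, and variables do not carry over. Pictures are saved under pics/ and viewed, at most 10 in all, crops included, and the job is handed in when it is done.

Besides the shell and the picture viewer there is one more tool, called after ">>>" as a command line: name --argument value ..., lists and objects as JSON in quotes. apply_moves: Moves the arm, as the interface text tells. Its arguments: {"type":"object","properties":{"steps":{"type":"array","items":{"type":"array","items":{"type":"array","items":{"type":"number"}}}}},"required":["steps"]}

```bash
mkdir -p pics; python3 - <<'E'
from rig import bot
import cv2,numpy as np
s=bot.read_state();print(s['time_s'],s['position'],np.round(s['tcp_rot'],3).tolist(),s['opening'])
for n in("top","side"):
    cv2.imwrite(f"pics/{n}0.png",bot.capture(n));m=bot.camera_model(n);print(n,np.round(m['intrinsics'],1).tolist(),np.round(m['R'],3).tolist(),np.round(m['t'],3))
E
```

```text
0.0 [ 0.22868442 -0.58089612  0.23256821] [[0.931, 0.366, -0.0], [0.366, -0.931, 0.002], [0.0, -0.002, -1.0]] 1.001611968735165
top [[490.4, 0.0, 324.2], [0.0, 490.4, 241.4], [0.0, 0.0, 1.0]] [[-0.063, -0.998, 0.003], [-0.975, 0.061, -0.212], [0.212, -0.016, -0.977]] [0.028 0.5   0.803]
side [[471.0, 0.0, 326.6], [0.0, 471.0, 250.4], [0.0, 0.0, 1.0]] [[0.994, -0.109, 0.027], [-0.021, -0.41, -0.912], [0.111, 0.905, -0.41]] [-0.498  0.054  0.817]
```

View pics/top0.png

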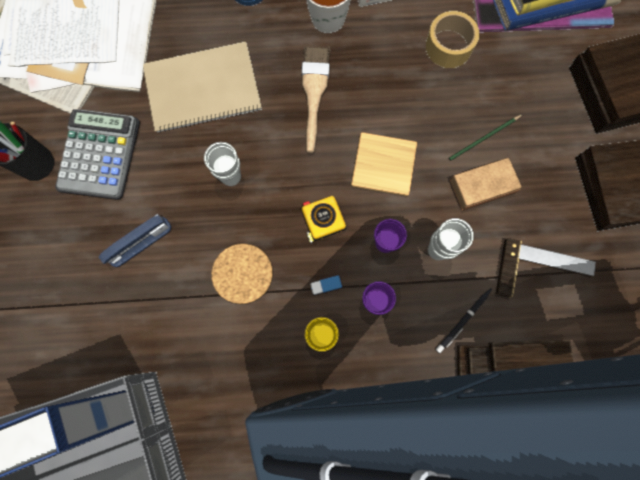

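View pics/side0.png

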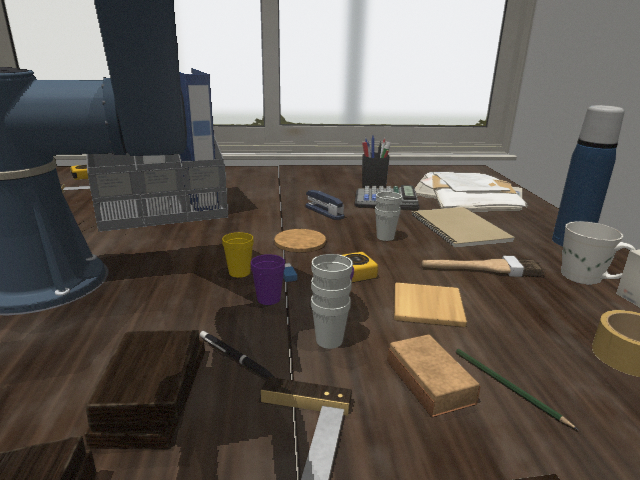

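The top view shows the three-cup stack at about (452,238), the board at (385,163), and purple cups at (390,235) and (379,298). In the side view the tall stack's rim is at about (331,268) and the board at (430,304). Next I'll measure the stack and the board.

```bash
cat > h.py <<'E'
import cv2,numpy as np
from rig import bot
def ray(m,uv,z):
    d=m['R'].T@np.linalg.inv(m['intrinsics'])@[uv[0],uv[1],1]; c=-m['R'].T@m['t']
    return c+d*(z-c[2])/d[2]
def blob(mask,uv):
    cs,_=cv2.findContours(mask,cv2.RETR_EXTERNAL,cv2.CHAIN_APPROX_NONE)
    return max((c for c in cs if cv2.pointPolygonTest(c,uv,True)>-12),key=cv2.contourArea)
E
python3 - <<'E'
from h import *
for n,bu,cu in(("top",(385,163),(455,235)),("side",(430,304),(331,268))):
    im=cv2.imread(f"pics/{n}0.png");m=bot.camera_model(n);hsv=cv2.cvtColor(im,cv2.COLOR_BGR2HSV)
    b=blob(cv2.inRange(hsv,(12,60,150),(30,200,255)),bu)
    box=cv2.boxPoints(cv2.minAreaRect(b)) if n=="top" else cv2.approxPolyDP(b,6,True)[:,0]
    P=np.array([ray(m,p,.012) for p in box]);print(n,"board",box.tolist(),P.round(3).tolist(),P.mean(0))
    w=blob(cv2.inRange(hsv,(0,0,95),(180,50,255)),cu);print(cv2.boundingRect(w))
    x,y=cu;cv2.imwrite(f"pics/{n}crop.png",cv2.resize(im[y-50:y+50,x-50:x+50],None,fx=5,fy=5,interpolation=cv2.INTER_CUBIC))
a=[cv2.imread(f"pics/{n}crop.png") for n in("top","side")]
cv2.imwrite("pics/c1.png",cv2.resize(np.hstack(a),(800,400)))
E
```

```text
top board [[350.674560546875, 185.17787170410156], [360.21820068359375, 131.0973358154297], [418.120849609375, 141.31544494628906], [408.57720947265625, 195.39598083496094]] [[0.614, -0.06, 0.012], [0.722, -0.086, 0.012], [0.694, -0.196, 0.012], [0.588, -0.167, 0.012]] [ 0.65471245 -0.12716236  0.012     ]
(431, 218, 44, 43)
side board [[395, 283], [395, 315], [466, 321], [457, 288]] [[0.614, -0.065, 0.012], [0.589, -0.168, 0.012], [0.693, -0.192, 0.012], [0.717, -0.09, 0.012]] [ 0.65311162 -0.1287176   0.012     ]
(311, 254, 42, 94)
```

View pics/c1.png

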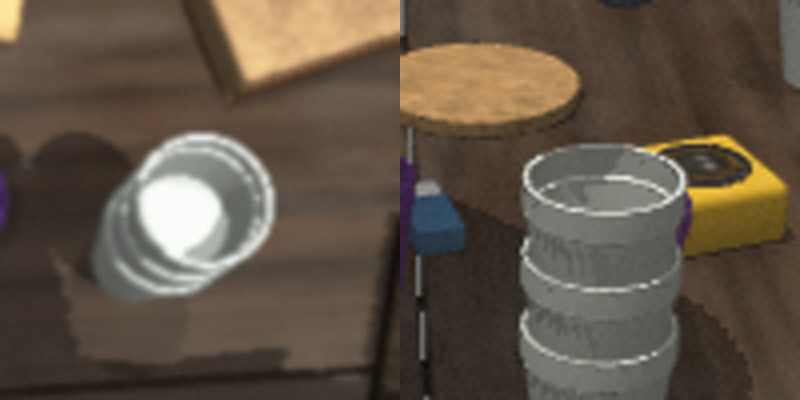

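The crops show the top rim centred at about (456.5,235) in the top view and (332.2,263) in the side view. The rim lies clear of the purple cups.

```bash
python3 - <<'E'
from h import *
c=np.array([0,0,0.]);P=[]
for n,u in(("top",(456.5,235)),("side",(332.2,263))):
    p=ray(bot.camera_model(n),u,.126);P.append(p);print(n,p)
P=[np.array([*np.mean(P,0)[:2],.2])]
m=bot.camera_model("top");print("purple",ray(m,(390,235),.06),ray(m,(379,298),.06))
s=bot.read_state();R=s['tcp_rot'];print("shift cm",(R.T@(P[0]-s['position'])*100).round(2),s['position'],P[0])
m=bot.camera_model("wrist");print("wristcam in tool",(R.T@(-m['R'].T@m['t']-s['position'])).round(3),(m['R']@R).round(2).tolist(),m['intrinsics'][0])
E
```

```text
top [ 0.48210871 -0.2136033   0.126     ]
side [ 0.48195796 -0.21411938  0.126     ]
purple [ 0.50337121 -0.11753413  0.06      ] [ 0.39561845 -0.08898609  0.06      ]
shift cm [ 37.01 -24.88   3.33] [ 0.22870404 -0.58097088  0.23266475] [ 0.48203334 -0.21386134  0.2       ]
wristcam in tool [ 0.079  0.    -0.152] [[-0.0, 1.0, 0.0], [-0.96, 0.0, -0.3], [-0.3, -0.0, 0.96]] [373.80639572   0.         312.26266836]
```

>>> apply_moves --steps '[[[37.0, -24.9, 2.8, 0, 0, 0, 1], [37.0, -24.9, 2.8, 0, 0, 0, 1], [37.0, -24.9, 2.8, 0, 0, 0, 1], [37.0, -24.9, 2.8, 0, 0, 0, 1], [37.0, -24.9, 2.8, 0, 0, 0, 1], [37.0, -24.9, 2.8, 0, 0, 0, 1], [37.0, -24.9, 2.8, 0, 0, 0, 1], [37.0, -24.9, 2.8, 0, 0, 0, 1], [37.0, -24.9, 2.8, 0, 0, 0, 1], [37.0, -24.9, 2.8, 0, 0, 0, 1], [37.0, -24.9, 2.8, 0, 0, 0, 1], [37.0, -24.9, 2.8, 0, 0, 0, 1]]]'

```text
time_s: 1.6
position: [0.4815, -0.2155, 0.2056]
tcp_rot: [[0.931, 0.364, 0.0], [0.364, -0.931, -0.0], [-0.0, 0.0, -1.0]]
force: [-0.4, -0.4, 0.3]
opening: 1.001
grasp_force: 0.0
```

```bash
python3 - <<'E'
from h import *
s=bot.read_state();R=s['tcp_rot'];p=s['position'];m=bot.camera_model("wrist");im=bot.capture("wrist")
print(s['time_s'],p,R.round(3).tolist())
print("shift cm to stack z.113",(R.T@(np.array([.482,-.2138,.113])-p)*100).round(2))
def proj(X): q=m['intrinsics']@(m['R']@X+m['t']);return q[:2]/q[2]
for a in range(0,360,10):
    u=proj(np.array([.482+.0275*np.cos(np.radians(a)),-.2138+.0275*np.sin(np.radians(a)),.126]));cv2.circle(im,tuple(int(v) for v in u.round()),1,(0,0,255),-1)
cv2.imwrite("pics/w1.png",im)
E
```

```text
1.6 [ 0.48150889 -0.21550244  0.20560849] [[0.931, 0.364, 0.0], [0.364, -0.931, -0.0], [-0.0, 0.0, -1.0]]
shift cm to stack z.113 [ 0.11 -0.14  9.26]
```

View pics/w1.png

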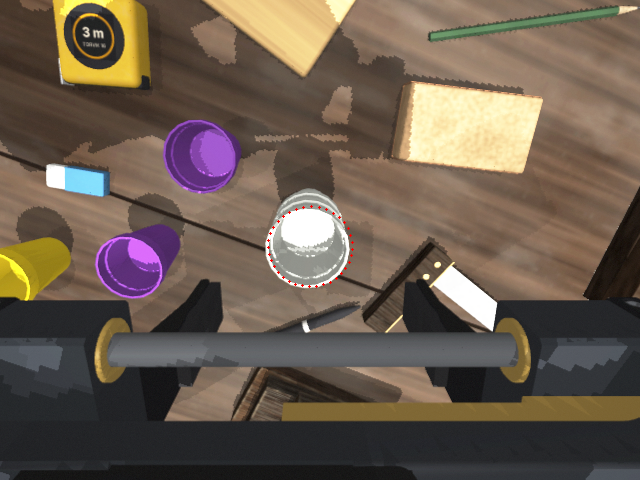

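The projected red ring lies on the rim, spanning about 266–352 px, and is 1–2 px to the right of it. I'll descend partway with a small correction, check the pose, then go to grip depth.

>>> apply_moves --steps '[[[0.1, -0.15, 3, 0, 0, 0, 1], [0.1, -0.15, 6, 0, 0, 0, 1], [0.1, -0.15, 6, 0, 0, 0, 1], [0.1, -0.15, 6, 0, 0, 0, 1], [0.1, -0.15, 6, 0, 0, 0, 1]]]'

```text
time_s: 2.28
position: [0.4831, -0.2133, 0.1468]
tcp_rot: [[0.931, 0.366, 0.002], [0.366, -0.931, -0.002], [0.001, 0.002, -1.0]]
force: [0.5, 0.2, -0.7]
opening: 1.005
grasp_force: 0.0
```

```bash
python3 - <<'E'
from h import *
s=bot.read_state();R=s['tcp_rot'];p=s['position'];print(p,"shift",(R.T@(np.array([.482,-.2136,.113])-p)*100).round(2))
E
```

```text
[ 0.48314178 -0.21327409  0.14680997] shift [-0.12 -0.02  3.38]
```

>>> apply_moves --steps '[[[-0.05, 0, 2, 0, 0, 0, 1], [-0.05, 0, 3.3, 0, 0, 0, 1], [-0.05, 0, 3.3, 0, 0, 0, 1], [-0.05, 0, 3.3, 0, 0, 0, 0.5], [-0.05, 0, 3.3, 0, 0, 0, 0.35], [-0.05, 0, 3.3, 0, 0, 0, 0.3], [-0.05, 0, 3.3, 0, 0, 0, 0.2], [-0.05, 0, 3.3, 0, 0, 0, 0], [-0.05, 0, 3.3, 0, 0, 0, -1], [-0.05, 0, 3.3, 0, 0, 0, -1], [-0.05, 0, 3.3, 0, 0, 0, -1]]]'

```text
time_s: 3.65
position: [0.482, -0.2129, 0.1127]
tcp_rot: [[0.931, 0.366, 0.0], [0.366, -0.931, -0.0], [0.0, 0.0, -1.0]]
force: [0.4, 0.2, 2.2]
opening: 0.605
grasp_force: 29.6
```

>>> apply_moves --steps '[[[0, 0, -0.3, 0, 0, 0, -1], [0, 0, -0.6, 0, 0, 0, -1], [0, 0, -1, 0, 0, 0, -1], [0, 0, -1.5, 0, 0, 0, -1], [0, 0, -2, 0, 0, 0, -1], [0, 0, -2.5, 0, 0, 0, -1], [0, 0, -3, 0, 0, 0, -1], [0, 0, -4, 0, 0, 0, -1], [0, 0, -5, 0, 0, 0, -1], [0, 0, -6, 0, 0, 0, -1], [0, 0, -7, 0, 0, 0, -1], [0, 0, -9, 0, 0, 0, -1], [0, 0, -9, 0, 0, 0, -1], [0, 0, -9, 0, 0, 0, -1]]]'

```text
time_s: 5.4
position: [0.4816, -0.2126, 0.2023]
tcp_rot: [[0.931, 0.366, -0.001], [0.366, -0.931, 0.0], [-0.0, -0.001, -1.0]]
force: [-0.6, -0.3, -0.9]
opening: 0.606
grasp_force: 29.8
```

```bash
python3 - <<'E'
from h import *
s=bot.read_state();R=s['tcp_rot'];p=s['position'];print(p,s['force'],"shift to board",(R.T@(np.array([.654,-.128,.2])-p)*100).round(2))
cv2.imwrite("pics/s2.png",bot.capture("side"))
E
```

```text
[ 0.481581   -0.2126314   0.20228458] [-0.63780453 -0.29170717 -0.86629562] shift to board [19.14 -1.56  0.22]
```

View pics/s2.png

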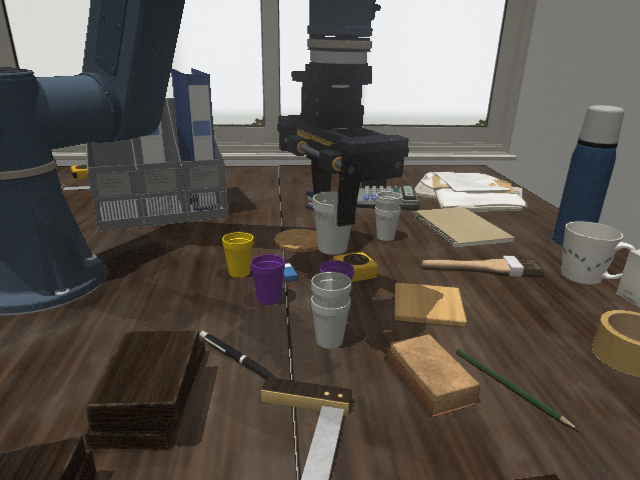

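One cup hangs upright in the gripper, and the other two stand nested at (330,310). Next I carry it over the board.

>>> apply_moves --steps '[[[2, -0.2, 0, 0, 0, 0, -1], [5, -0.4, 0, 0, 0, 0, -1], [9, -0.7, 0, 0, 0, 0, -1], [13, -1.1, 0, 0, 0, 0, -1], [16, -1.3, 0, 0, 0, 0, -1], [18, -1.5, 0, 0, 0, 0, -1], [19.1, -1.6, 2, 0, 0, 0, -1], [19.1, -1.6, 5, 0, 0, 0, -1], [19.1, -1.6, 8, 0, 0, 0, -1], [19.1, -1.6, 10, 0, 0, 0, -1], [19.1, -1.6, 11, 0, 0, 0, -1], [19.1, -1.6, 11, 0, 0, 0, -1], [19.1, -1.6, 11, 0, 0, 0, -1]]]'

```text
time_s: 7.08
position: [0.6547, -0.1284, 0.0936]
tcp_rot: [[0.931, 0.366, 0.002], [0.366, -0.931, -0.001], [0.002, 0.002, -1.0]]
force: [0.3, 0.2, -0.8]
opening: 0.607
grasp_force: 29.8
```

```bash
python3 - <<'E'
from h import *
s=bot.read_state();R=s['tcp_rot'];p=s['position'];print(p,s['force'],"shift",(R.T@(np.array([.654,-.128,.069])-p)*100).round(2))
im=bot.capture("side");w=bot.capture("wrist")
cv2.imwrite("pics/s3.png",np.hstack([cv2.resize(im[180:380,300:500],(400,400)),cv2.resize(w,(400,300))[[*range(300)]+[299]*100]]))
E
```

```text
[ 0.65465138 -0.12839452  0.09362992] [ 0.25321186  0.21559197 -0.82530972] shift [-0.05 -0.06  2.46]
```

View pics/s3.png

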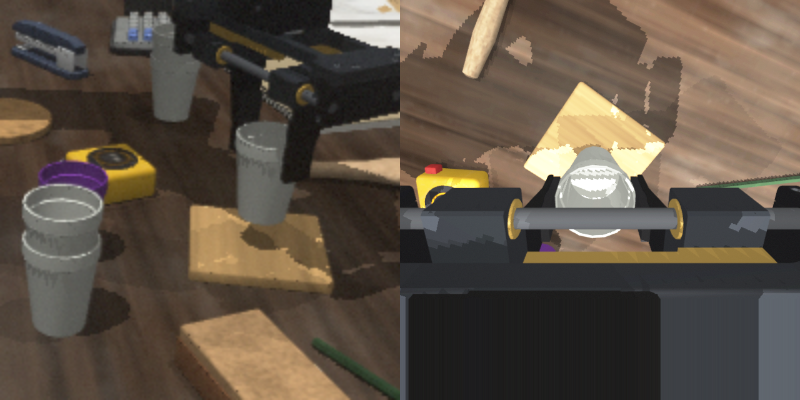

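The cup hangs upright over the middle of the board, about 24 mm above it. Next I lower it slowly.

>>> apply_moves --steps '[[[0, 0, 1, 0, 0, 0, -1], [0, 0, 1.7, 0, 0, 0, -1], [0, 0, 2.0, 0, 0, 0, -1], [0, 0, 2.2, 0, 0, 0, -1], [0, 0, 2.3, 0, 0, 0, -1], [0, 0, 2.3, 0, 0, 0, -1], [0, 0, 2.3, 0, 0, 0, -1]]]'

```text
time_s: 8.05
position: [0.6539, -0.1281, 0.0697]
tcp_rot: [[0.931, 0.366, 0.0], [0.366, -0.931, -0.0], [0.0, 0.0, -1.0]]
force: [0.2, 0.5, -0.0]
opening: 0.603
grasp_force: 29.8
```

>>> apply_moves --steps '[[[0, 0, 0.05, 0, 0, 0, -1], [0, 0, 0.1, 0, 0, 0, -1], [0, 0, 0.1, 0, 0, 0, -1]]]'

```text
time_s: 8.43
position: [0.6539, -0.128, 0.0688]
tcp_rot: [[0.931, 0.366, 0.0], [0.366, -0.931, -0.0], [0.0, 0.0, -1.0]]
force: [-0.0, 1.1, 0.7]
opening: 0.607
grasp_force: 29.8
```

>>> apply_moves --steps '[[[0, 0, 0.05, 0, 0, 0, -1], [0, 0, 0.1, 0, 0, 0, -1], [0, 0, 0.1, 0, 0, 0, -1]]]'

```text
time_s: 8.8
position: [0.6541, -0.1279, 0.0687]
tcp_rot: [[0.931, 0.366, 0.001], [0.366, -0.931, -0.0], [0.001, 0.0, -1.0]]
force: [-1.2, 1.0, 5.1]
opening: 0.604
grasp_force: 29.5
```

Contact is clear at 5 N. I'll ease up slightly, open gently and retreat.

>>> apply_moves --steps '[[[0, 0, -0.05, 0, 0, 0, -1], [0, 0, -0.05, 0, 0, 0, 0.3], [0, 0, -0.05, 0, 0, 0, 0.45], [0, 0, -0.05, 0, 0, 0, 0.6], [0, 0, -0.05, 0, 0, 0, 0.8], [0, 0, -0.05, 0, 0, 0, 0.8], [0, 0, -0.05, 0, 0, 0, 0.8], [0, 0, -1, 0, 0, 0, 0.8], [0, 0, -3, 0, 0, 0, 0.8], [0, 0, -6, 0, 0, 0, 0.8], [0, 0, -10, 0, 0, 0, 0.8], [0, 0, -15, 0, 0, 0, 0.8], [0, 0, -15, 0, 0, 0, 0.8], [0, 0, -15, 0, 0, 0, 0.8]]]'

```text
time_s: 10.55
position: [0.6536, -0.128, 0.2188]
tcp_rot: [[0.931, 0.366, 0.001], [0.366, -0.931, -0.0], [0.001, 0.001, -1.0]]
force: [-0.8, 0.5, -0.2]
opening: 0.895
grasp_force: 0.0
```

```bash
python3 - <<'E'
from h import *
im=bot.capture("side");w=bot.capture("wrist");s=bot.read_state();print(s['force'],s['opening'])
cv2.imwrite("pics/s4.png",np.hstack([cv2.resize(im[180:380,300:500],(400,400)),cv2.resize(w,(400,300))[[*range(300)]+[299]*100]]))
E
```

```text
[-0.32181583  0.42401369 -0.83679139] 0.9009845112401992
```

View pics/s4.png

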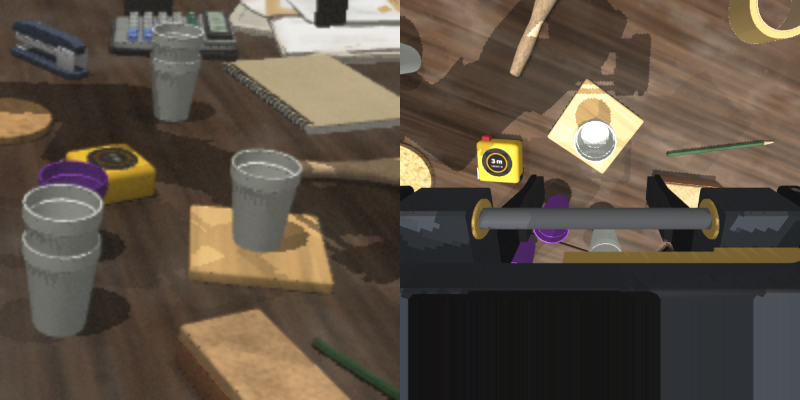

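The cup stands upright at the centre of the board. The two-cup remainder still stands nested at its place, and the gripper is clear of everything.

```bash
python3 -c "
from rig import bot
print(bot.hand_in())"
```

```text
the job is handed in; nothing more can be done
None
```

The top cup of the three-cup stack now stands upright on the middle of the light-wood board, the other two cups are still nested where they were, and the job was handed in at about 10.7 s (verdict not shown).

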